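# Open the strut-assisted lid of the sound test box

## Robot

A 7-joint arm with a two-finger parallel gripper is mounted at the origin on the work surface. World frame = base frame: x ahead of the robot, y to its left, z up, the work surface at z = 0. Lengths are in m, angles in degrees, forces in N, time in s.
With the tool pointing down it reaches from about 0.425 to 0.875 m from the base axis. Payload 4.7 kg.
Tool frame: the origin (TCP) lies on the centre line of the jaws, within the pads' length; the fingertips stand 19 mm ahead of it and the grasp point (between the pads) is the TCP; z points along the fingers, y is the line along which they close (so a half turn about z gives the same grasp; the last joint's range is limited). The gripper opens to 87 mm and grips with 3 to 60 N. Pads are 19 mm wide; open, the fingers measure 117 mm over their backs; the gripper's body (75 mm by 190 mm) begins 51 mm behind the grasp point.
Start: joints at [-71.442, 18.392, -4.016, 83.108, 1.295, 78.541, -3.26], TCP at [0.198, 0.619, 0.242] pointing down, gripper open.
Joint ranges: [-163.93, 163.93], [-17.29, 119.83], [-79.2, 71.16], [3.27, 140.29], [-89.18, 269.18], [5.43, 117.66], [-154.24, 154.24]. Speed limits (degrees/s): [147.25, 147.25, 180, 180, 180, 180, 180].

## Interface

Orientations are given as [roll, pitch, yaw] about the fixed x, y, z axes, in that order (R = Rz(yaw) Ry(pitch) Rx(roll)).
In Python, from cell import env, imaging gives the robot as it stands.
- The arm moves only by the shell command python3 -m crank 'ROWS' [OPENING] [FORCE]. ROWS is JSON, a list of rows, each an object of numbers: "x", "y", "z": the shift along the tool's x, y, z in m; "turn": the turn about the tool's z in rad. In form: [{"x": .., "y": .., "z": .., "turn": ..}, ...]. A call has 1 to 12 rows; each row is the pose to reach, as a shift and turn from the pose commanded when the call began, along the tool's axes at that moment; what a row does not reach only later rows make up. A row lasts 1/8 s, in which the tool goes at most 62.5 mm and 10.7 degrees, less where a joint would pass 70% of its speed; a pose out of reach is approached as far as the arm can. A call with a gripper value outside its range is refused whole. OPENING is the finger opening in m, from 0 to 0.087, set as the call begins (- or left out, the last holds). The fingers move at their own pace and stop on an object; FORCE is the grip in N (left out, the last holds). Time passes only in rows, so rows that repeat a pose let the fingers close. It gives the time, the measured TCP pose, the force, the opening and the grip force at its end, in the units of the state.
- env.get_obs(): the state, without advancing time (a new reading comes with each control period).
- imaging.read_camera(name): name is "scene" or "top" or "wrist"; returns the picture (400x640x3 uint8, red, green, blue); there is no depth.
- imaging.get_calibration(name): a dict with "camera_matrix" (3x3 intrinsics, pixels), "position" and "attitude" of the camera in the world. Camera axes: x right, y up, looking along -z (the intrinsics and any distortion apply to the point x, -y, -z); pixel columns grow to the right and rows downward; lengths in m; the calibration is good to about 2 mm. A picture is of the moment at which its call begins: read the wrist's pose just before it. get_calibration takes no time and is no camera call; for the wrist camera it gives the pose at the moment of the call.
- env.sign_off(): hands the job in; it is judged then, once.
The state is a dict: "time_s": time; "qpos": joint angles; "joint_velocities": joint speeds; "effort": joint torques, N m; "tool_pos": TCP position; "tool_rot": TCP orientation; "force": force on the tool from outside, world axes, zero at the start; "wrist_torque": the same for the moment, N m; "grip_width": finger opening in m; "grasp_force": force on a finger pad.
Only numpy, scipy, OpenCV 4.12 (cv2) and the standard library are available. Lean on these libraries where they do the work, as an engineer would, in place of code of your own. Each camera call takes 0.05 s, during which the arm holds its last target. There are 200 camera calls.

## Task

Open the sound test box, the larger of the two lidded boxes, the one with a gas strut on each side, so that the coupler can be put in next: lift its lid by the bar handle, without flinging it, past its balance point until the struts hold it fully open on their own, then let go. Leave the smaller case shut.

Things in the scene. Friction and masses are not known exactly. Their poses are not given: they have to be found in the camera images.
- test_lid (a joint): Angle of the test box's lid, rad: 0 shut (as it starts), 1.3 fully up at its stop. White, 0.8 to 1 kg, 18 mm thick, hinged at the far wall: its near edge swings up and away from the robot. Let go below its balance point (somewhere in 0.5 to 0.85 rad) it falls shut; above it the struts slowly raise it to the stop and hold it. Lifting takes under 5 N at the handle.
- test_lid_handle (a point): Centre of the test lid's bar handle: round steel bar 12 mm thick, parallel to the hinge, its centre 48 mm above the lid's top, on two posts 100 mm apart, 25 mm in from the near edge. Frame turns with the lid: x towards the hinge, y along the bar, z out of the lid's top. Lid shut: bar centre 166 mm above the worktop, x and y level.
- test_lid_hinge (a point): Middle of the test lid's hinge line, 100 mm up, at the far top edge of the test box: grey, fixed, 220 mm deep, 220 wide, 100 high, a black and steel gas strut on each side. Frame turns with the lid, axes as for the handle; the bar handle's centre is at x = -195 mm, y = 0, z = +66 mm in it.
- case_lid (a joint): Angle of the other box's lid, rad: 0 shut. A plain storage case without struts, 130 mm deep, 130 wide, 75 high, with a smaller bar handle on its white lid; it stands to the left or right of the test box and must stay shut.
Things that resemble listed ones, but are neither listed nor needed, are in the scene too. Leave any turquoise look-alike of the part that bears case_lid alone.

How it is judged (in metres and radians):
At the end, for the whole second after the job is handed in: The test box's lid stands open by itself at more than 1.2 rad (its stop is at 1.3), at rest (slower than 0.1 rad/s), and the smaller case's lid is shut (under 0.1 rad) (value of joint test_lid above 1.2 rad and velocity of joint test_lid between -0.1 and 0.1 rad/s and value of joint case_lid below 0.1 rad); the robot touches nothing.
It fails at once if the test box's lid is flung (faster than 2.5 rad/s) (velocity of joint test_lid above 2.5 rad/s).
It fails at once if the smaller case's lid is opened (more than 0.2 rad) (value of joint case_lid above 0.2 rad).
It also fails if it takes over 40 s, if anything falls off the work surface, if the arm or the gripper's body presses on something with over 40 N, if the wrist force passes 120 N, or if a joint passes its speed limit or range.

## Working session

There is one attempt and no reset: what is moved stays moved. The work goes in short steps, Python scripts to look and compute and a shell command to move; the robot and the scene stay as the last step left them, time stands still between calls to the robot, and variables do not carry over. Pictures are saved under pics/ and viewed, at most 10 in all, crops included, and the job is handed in when it is done.

```bash
mkdir -p pics
python3 - <<'E'
from cell import env, imaging
import cv2
o=env.get_obs();print(o)
for n in("scene","top"):
    c=imaging.get_calibration(n);print(n,c)
    cv2.imwrite(f"pics/{n}0.png",imaging.read_camera(n)[:,:,::-1])
E
```

```text
{'time_s': 0.0, 'qpos': array([-71.44141433,  18.44034892,  -4.01562998,  83.17306239,
         1.29718862,  78.54233034,  -3.25889894]), 'joint_velocities': array([ 0.04014241, -0.08710478, -0.10993018,  0.01406956,  0.05838342,
       -0.0762478 , -0.03543484]), 'effort': array([-6.80310677e-04, -4.91279054e+01, -4.04174645e-01, -3.12531424e+01,
       -6.38913014e-02,  4.36424604e-02,  1.69667960e-04]), 'tool_pos': array([0.19807168, 0.61854785, 0.24046303]), 'tool_rot': array([-1.79889624e+02,  7.84397667e-03,  1.62252762e+02]), 'force': array([-0.14623895,  0.1623223 , -0.36143441]), 'wrist_torque': array([-0.0213366 , -0.02124579,  0.03948076]), 'grasp_force': 0.0, 'grip_width': 0.08683766809751803}
scene {'camera_matrix': array([[369.42861984,   0.        , 313.89997106],
       [  0.        , 369.42861984, 191.2723162 ],
       [  0.        ,   0.        ,   1.        ]]), 'position': array([ 1.05771913, -0.0922696 ,  0.80029185]), 'attitude': array([37.58379789, -0.69954818, 86.76222221])}
top {'camera_matrix': array([[462.37744879,   0.        , 318.22947191],
       [  0.        , 462.37744879, 206.15193538],
       [  0.        ,   0.        ,   1.        ]]), 'position': array([ 0.32962809, -0.06438387,  1.28157348]), 'attitude': array([ 12.60092945,   0.09152613, -91.28057725])}
```

View pics/scene0.png

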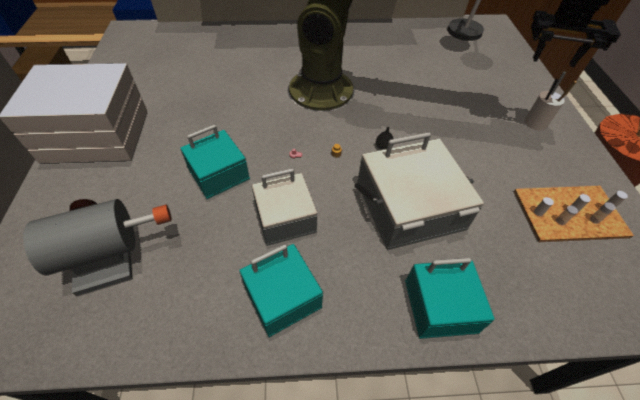

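View pics/top0.png

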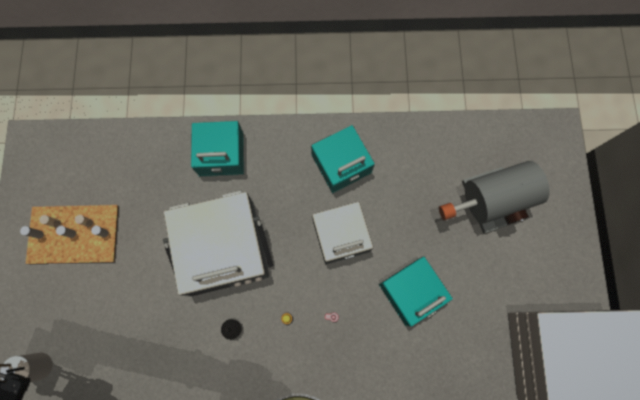

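The white boxes are the test box (top 215,243; scene 418,185; larger, with struts) and the storage case (top 343,233; scene 285,207). The three turquoise boxes are look-alikes. The larger white box with struts is the one meant, and I'll confirm it in an enlarged crop.

Run:
```python
import cv2,numpy as np
a=cv2.imread("pics/top0.png")[180:300,150:280]; b=cv2.imread("pics/scene0.png")[120:250,350:490]
a=cv2.resize(a,(400,369),interpolation=cv2.INTER_CUBIC);b=cv2.resize(b,(397,369),interpolation=cv2.INTER_CUBIC)
cv2.imwrite("pics/crop1.png",np.hstack([a,b]))
```

```text
(no output)
```

View pics/crop1.png

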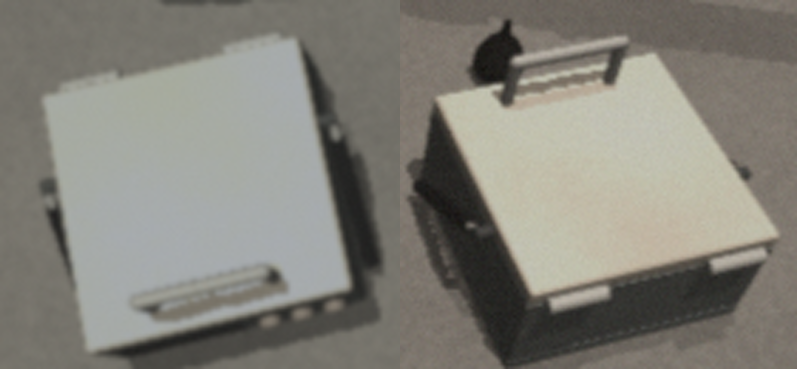

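The crop shows the larger white-lidded box, with a strut on each side, hinge tabs on the far edge and the bar handle on the near edge. The bar ends are at top (193,278.5) and (237.7,267.7), scene (388.8,142.2) and (430,135.2).

```bash
cat > h.py <<'E'
import numpy as np
from scipy.spatial.transform import Rotation as R
from cell import env, imaging
def ray(n,uv,c=None):
    c=c or imaging.get_calibration(n)
    d=np.linalg.inv(c["camera_matrix"])@[*uv,1]; d=d*[1,-1,-1]
    return np.array(c["position"]), R.from_euler("xyz",c["attitude"],degrees=True).apply(d/np.linalg.norm(d))
def tri(*rs):
    A=sum(np.eye(3)-np.outer(d,d) for p,d in rs); b=sum((np.eye(3)-np.outer(d,d))@p for p,d in rs)
    x=np.linalg.solve(A,b); return x,[np.linalg.norm(np.cross(x-p,d)) for p,d in rs]
def atz(r,z): p,d=r; return p+d*(z-p[2])/d[2]
E
python3 - <<'E'
from h import *
np.set_printoptions(precision=4,suppress=True)
T=[(192.9,278.5),(237.7,267.7)];S=[(430,135.2),(388.8,142.2)]
# scene looks back at the robot: +y is to the right
E=[]
for t,s in zip(T,S):
    x,e=tri(ray("top",t),ray("scene",s));E.append(x);print(x,np.round(e,4))
print("ctr",(E[0]+E[1])/2,"len",np.linalg.norm(E[0]-E[1]))
C=[atz(ray("top",p),.118) for p in[(164.6,211.5),(246.8,192.3),(264.4,274.2),(178.6,293.7)]]
for c in C: print(c)
for i in range(4): d=C[(i+1)%4]-C[i];print("side",np.linalg.norm(d),np.degrees(np.arctan2(d[1],d[0])))
print("bar dir",np.degrees(np.arctan2(*(E[0]-E[1])[[1,0]])))
E
```

```text
[0.4092 0.2374 0.1652] [0.0019 0.0019]
[0.4321 0.1299 0.1685] [0.0018 0.0018]
ctr [0.4206 0.1837 0.1668] len 0.10989371964100476
[0.5846 0.3272 0.118 ]
[0.6308 0.1163 0.118 ]
[0.4187 0.0699 0.118 ]
[0.3756 0.2821 0.118 ]
side 0.21594671002861762 -77.6517464428306
side 0.21707344325612044 -167.6735387740745
side 0.21653898800291843 101.48718744127697
side 0.21382029628531674 12.173973613624756
bar dir 102.01752391899917
```

Measured bar centre is (0.421, 0.184, 0.167), which fits the expected 166 mm height. The bar is about 110 mm long, the lid sides about 217 mm, and the hinge direction about 12° in azimuth. Next I move above it, with the tool's closing axis along the hinge direction.

```bash
python3 -m crank '[{"x":-0.03,"y":-0.03,"turn":0.1},{"x":-0.07,"y":-0.07,"turn":0.21},{"x":-0.105,"y":-0.105,"turn":0.32},{"x":-0.14,"y":-0.14,"turn":0.43},{"x":-0.175,"y":-0.175,"turn":0.54},{"x":-0.21,"y":-0.21,"turn":0.65},{"x":-0.245,"y":-0.245,"turn":0.76},{"x":-0.28,"y":-0.28,"turn":0.87},{"x":-0.315,"y":-0.315,"turn":0.96},{"x":-0.335,"y":-0.335,"turn":1.02},{"x":-0.3445,"y":-0.3465,"turn":1.05},{"x":-0.3445,"y":-0.3465,"turn":1.05}]' 0.087 15
python3 - <<'E'
from h import *
import cv2
c=imaging.get_calibration("wrist");print(env.get_obs()["tool_pos"],env.get_obs()["tool_rot"],c)
cv2.imwrite("pics/w1.png",imaging.read_camera("wrist")[:,:,::-1])
P=R.from_euler("xyz",c["attitude"],degrees=True).inv().apply(np.array([.4206,.1837,.167])-c["position"])*[1,-1,-1]
uv=c["camera_matrix"]@P;print("expected bar px",uv[:2]/uv[2])
E
```

```text
[0.19804518 0.61860755 0.24059278] [-1.79902468e+02  5.11978938e-03  1.62251888e+02] {'camera_matrix': array([[344.37377646,   0.        , 321.84873089],
       [  0.        , 344.37377646, 196.58494365],
       [  0.        ,   0.        ,   1.        ]]), 'position': array([0.1257759 , 0.64200167, 0.38415033]), 'attitude': array([-15.87940261,   0.09201781,  72.23747404])}
expected bar px [-45.54046841 562.70654112]invalid input
```

View pics/w1.png

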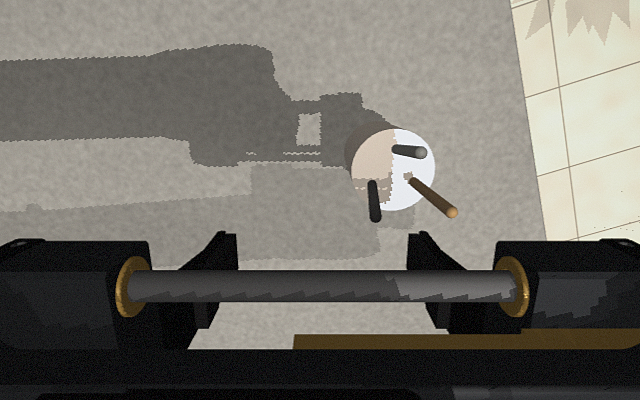

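The wrist picture shows the cup of pens (395,170) on the tool's +x side, away from my path. The arm did not move because rows need every key.

```bash
python3 -m crank '[{"x":-0.03,"y":-0.03,"z":0,"turn":0.1},{"x":-0.07,"y":-0.07,"z":0,"turn":0.21},{"x":-0.105,"y":-0.105,"z":0,"turn":0.32},{"x":-0.14,"y":-0.14,"z":0,"turn":0.43},{"x":-0.175,"y":-0.175,"z":0,"turn":0.54},{"x":-0.21,"y":-0.21,"z":0,"turn":0.65},{"x":-0.245,"y":-0.245,"z":0,"turn":0.76},{"x":-0.28,"y":-0.28,"z":0,"turn":0.87},{"x":-0.315,"y":-0.315,"z":0,"turn":0.96},{"x":-0.335,"y":-0.335,"z":0,"turn":1.02},{"x":-0.3445,"y":-0.3465,"z":0,"turn":1.05},{"x":-0.3445,"y":-0.3465,"z":0,"turn":1.05}]' 0.086 15
python3 - <<'E'
from h import *
import cv2
c=imaging.get_calibration("wrist");print(env.get_obs()["tool_pos"],env.get_obs()["tool_rot"],c)
cv2.imwrite("pics/w2.png",imaging.read_camera("wrist")[:,:,::-1])
P=R.from_euler("xyz",c["attitude"],degrees=True).inv().apply(np.array([.4206,.1837,.167])-c["position"])*[1,-1,-1]
uv=c["camera_matrix"]@P;print("expected bar px",uv[:2]/uv[2])
E
```

```text
time_s: 1.65
tool_pos: [0.4205, 0.1844, 0.2415]
tool_rot: [-180.0, -0.0, 102.1]
force: [0.8, 0.5, 0.7]
grip_width: 0.086
grasp_force: 0.0
[0.42054362 0.18435048 0.24149053] [-1.79988309e+02 -2.50999141e-02  1.02095398e+02] {'camera_matrix': array([[344.37377646,   0.        , 321.84873089],
       [  0.        , 344.37377646, 196.58494365],
       [  0.        ,   0.        ,   1.        ]]), 'position': array([0.40396891, 0.25795659, 0.38511235]), 'attitude': array([-15.85670768,   0.02910504,  12.08210083])}
expected bar px [323.08912475 216.89772365]
```

View pics/w2.png

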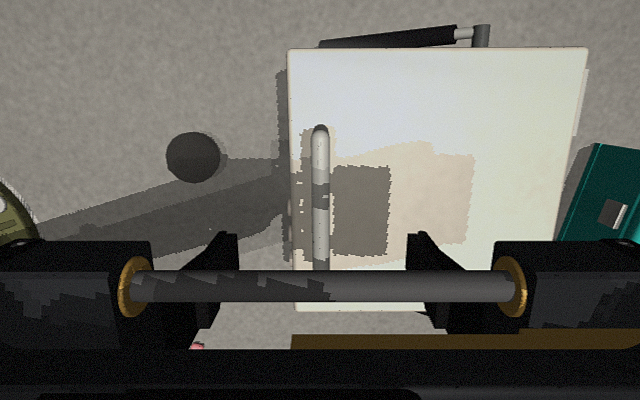

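The bar runs vertically at column 320 (expected 323), centred between the fingers and aligned. I'll descend 74 mm, then close.

```bash
python3 -m crank '[{"x":0,"y":0,"z":0.02,"turn":0},{"x":0,"y":0,"z":0.045,"turn":0},{"x":0,"y":0,"z":0.065,"turn":0},{"x":0,"y":0,"z":0.075,"turn":0},{"x":0,"y":0,"z":0.075,"turn":0}]' 0.086 15
python3 -m crank '[{"x":0,"y":0,"z":0,"turn":0},{"x":0,"y":0,"z":0,"turn":0},{"x":0,"y":0,"z":0,"turn":0},{"x":0,"y":0,"z":0,"turn":0},{"x":0,"y":0,"z":0,"turn":0},{"x":0,"y":0,"z":0,"turn":0}]' 0.0 15
python3 -c "
import numpy as np
for t in np.arange(0,1.31,.1):
    c,s=np.cos(t),np.sin(t);print(round(t,1),np.round([.195-.195*c+.066*s, -(.195*s+.066*c-.066)],3))"
```

```text
time_s: 2.33
tool_pos: [0.42, 0.1849, 0.1661]
tool_rot: [-179.9, 0.0, 102.2]
force: [0.5, 0.4, 0.4]
grip_width: 0.0859
grasp_force: 0.0
time_s: 3.08
tool_pos: [0.4207, 0.184, 0.1666]
tool_rot: [180.0, -0.0, 102.1]
force: [-0.2, -0.1, 0.4]
grip_width: 0.034
grasp_force: 0.0
0.0 [ 0. -0.]
0.1 [ 0.008 -0.019]
0.2 [ 0.017 -0.037]
0.3 [ 0.028 -0.055]
0.4 [ 0.041 -0.071]
0.5 [ 0.056 -0.085]
0.6 [ 0.071 -0.099]
0.7 [ 0.088 -0.11 ]
0.8 [ 0.106 -0.12 ]
0.9 [ 0.125 -0.128]
1.0 [ 0.145 -0.134]
1.1 [ 0.165 -0.138]
1.2 [ 0.186 -0.14 ]
1.3 [ 0.206 -0.14 ]
```

```bash
python3 -m crank '[{"x":0,"y":0,"z":0,"turn":0},{"x":0,"y":0,"z":0,"turn":0},{"x":0,"y":0,"z":0,"turn":0},{"x":0,"y":0,"z":0,"turn":0}]' 0.0 15
```

```text
time_s: 3.58
tool_pos: [0.4197, 0.1838, 0.1664]
tool_rot: [-179.9, 0.0, 102.1]
force: [-4.3, -0.7, 2.2]
grip_width: 0.0115
grasp_force: 15.0
```

Gripped at 11.5 mm on the 12 mm bar. I'll lift along the arc, about 0.05 rad per row.

```bash
python3 -m crank '[{"x":0,"y":0.002,"z":-0.006,"turn":0},{"x":0,"y":0.005,"z":-0.013,"turn":0},{"x":0,"y":0.008,"z":-0.019,"turn":0},{"x":0,"y":0.012,"z":-0.028,"turn":0},{"x":0,"y":0.017,"z":-0.037,"turn":0},{"x":0,"y":0.022,"z":-0.046,"turn":0},{"x":0,"y":0.028,"z":-0.055,"turn":0},{"x":0,"y":0.034,"z":-0.063,"turn":0},{"x":0,"y":0.041,"z":-0.071,"turn":0},{"x":0,"y":0.048,"z":-0.078,"turn":0},{"x":0,"y":0.056,"z":-0.085,"turn":0}]' 0.0 15
```

```text
time_s: 4.95
tool_pos: [0.4728, 0.1955, 0.2533]
tool_rot: [-179.6, -0.0, 102.1]
force: [-14.2, -4.1, 13.5]
grip_width: 0.0114
grasp_force: 15.0
```

Still holding. The 20 N is radial outward, so I'm cutting slightly inside the true arc. I'll add about 3 mm outward and continue to about 1.0 rad.

```bash
python3 -m crank '[{"x":0,"y":0.005,"z":-0.009,"turn":0},{"x":0,"y":0.013,"z":-0.016,"turn":0},{"x":0,"y":0.021,"z":-0.022,"turn":0},{"x":0,"y":0.030,"z":-0.028,"turn":0},{"x":0,"y":0.039,"z":-0.033,"turn":0},{"x":0,"y":0.048,"z":-0.038,"turn":0},{"x":0,"y":0.058,"z":-0.042,"turn":0},{"x":0,"y":0.068,"z":-0.046,"turn":0},{"x":0,"y":0.078,"z":-0.049,"turn":0},{"x":0,"y":0.088,"z":-0.052,"turn":0}]' 0.0 15
```

```text
time_s: 6.2
tool_pos: [0.5623, 0.2148, 0.3036]
tool_rot: [180.0, -0.0, 102.1]
force: [-1.7, 2.5, 1.6]
grip_width: 0.0116
grasp_force: 15.0
```

```bash
python3 -m crank '[{"x":0,"y":0.010,"z":-0.002,"turn":0},{"x":0,"y":0.020,"z":-0.004,"turn":0},{"x":0,"y":0.030,"z":-0.005,"turn":0},{"x":0,"y":0.041,"z":-0.006,"turn":0},{"x":0,"y":0.050,"z":-0.006,"turn":0},{"x":0,"y":0.054,"z":-0.006,"turn":0},{"x":0,"y":0.054,"z":-0.006,"turn":0}]' 0.0 15
python3 - <<'E'
from h import *
import cv2
a=imaging.read_camera("scene")[40:260,270:520]
cv2.imwrite("pics/s2.png",cv2.resize(a[:,:,::-1],(625,550)))
E
```

```text
time_s: 7.08
tool_pos: [0.615, 0.2259, 0.3091]
tool_rot: [180.0, -0.0, 102.1]
force: [0.2, 5.2, -1.2]
grip_width: 0.0111
grasp_force: 15.0
```

View pics/s2.png

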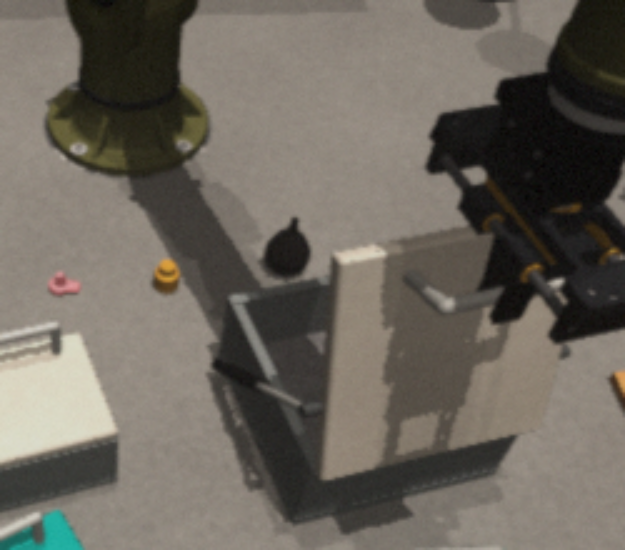

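The lid is about 1.25 rad up, held by the bar at crop (450,300), and the smaller case is shut. I'll open the jaws just 40 mm, since the lid is 48 mm behind the bar, wait, then rise straight up.

```bash
python3 -m crank '[{"x":0,"y":0,"z":0,"turn":0},{"x":0,"y":0,"z":0,"turn":0},{"x":0,"y":0,"z":0,"turn":0},{"x":0,"y":0,"z":0,"turn":0},{"x":0,"y":0.004,"z":0,"turn":0},{"x":0,"y":0.004,"z":0,"turn":0},{"x":0,"y":0.004,"z":0,"turn":0},{"x":0,"y":0.004,"z":0,"turn":0}]' 0.04
python3 -m crank '[{"x":0,"y":0,"z":-0.01,"turn":0},{"x":0,"y":0,"z":-0.025,"turn":0},{"x":0,"y":0,"z":-0.045,"turn":0},{"x":0,"y":0,"z":-0.07,"turn":0},{"x":0,"y":0,"z":-0.1,"turn":0},{"x":0,"y":0,"z":-0.13,"turn":0},{"x":0,"y":0,"z":-0.15,"turn":0},{"x":0,"y":0,"z":-0.15,"turn":0},{"x":0,"y":0,"z":-0.15,"turn":0},{"x":0,"y":0,"z":-0.15,"turn":0},{"x":0,"y":0,"z":-0.15,"turn":0},{"x":0,"y":0,"z":-0.15,"turn":0}]'
python3 - <<'E'
from h import *
import cv2
a=imaging.read_camera("scene")
cv2.imwrite("pics/s3.png",a[:,:,::-1])
E
```

```text
time_s: 8.12
tool_pos: [0.6181, 0.2263, 0.3096]
tool_rot: [-180.0, 0.0, 102.1]
force: [-0.8, -0.5, -0.4]
grip_width: 0.04
grasp_force: 0.0
time_s: 9.62
tool_pos: [0.6181, 0.2263, 0.4593]
tool_rot: [-180.0, 0.0, 102.1]
force: [0.8, 0.6, 0.6]
grip_width: 0.0396
grasp_force: 0.0
```

View pics/s3.png

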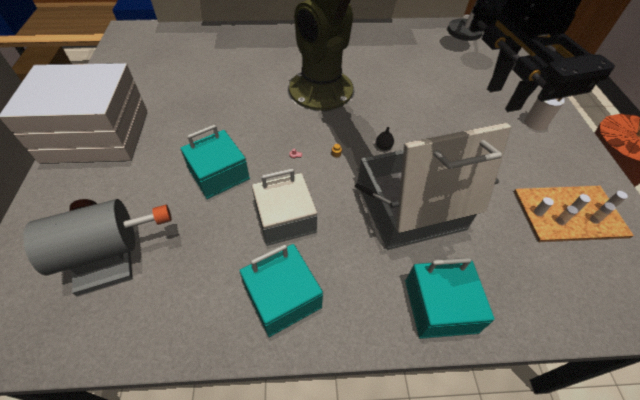

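The lid stands open by itself (450,180), the gripper is clear and the case is shut. I'll let the struts settle and check that the lid no longer moves before handing in.

```bash
Z='{"x":0,"y":0,"z":0,"turn":0}'; python3 -m crank '[{"x":0,"y":0,"z":0,"turn":0},{"x":0,"y":0,"z":0,"turn":0},{"x":0,"y":0,"z":0,"turn":0},{"x":0,"y":0,"z":0,"turn":0},{"x":0,"y":0,"z":0,"turn":0},{"x":0,"y":0,"z":0,"turn":0},{"x":0,"y":0,"z":0,"turn":0},{"x":0,"y":0,"z":0,"turn":0},{"x":0,"y":0,"z":0,"turn":0},{"x":0,"y":0,"z":0,"turn":0},{"x":0,"y":0,"z":0,"turn":0},{"x":0,"y":0,"z":0,"turn":0}]'
python3 - <<'E'
from h import *
import cv2
a=imaging.read_camera("scene")[:,:,::-1].copy(); b=cv2.imread("pics/s3.png")
g=lambda i:cv2.GaussianBlur(cv2.cvtColor(i[115:245,350:515],cv2.COLOR_BGR2GRAY),(0,0),1).astype(np.float32)
d=cv2.absdiff(g(a),g(b));print("diff max/mean",d.max(),d.mean())
c=imaging.get_calibration("scene");u=np.array([.9777,.2102,0]);v=np.array([-.2102,.9777,0]);w=np.array([0,0,1.])
h=np.array([.4206,.1837,.166])+.195*u-[0,0,.066]
Rc=R.from_euler("xyz",c["attitude"],degrees=True).inv()
v_=cv2.resize(a[110:250,350:520],None,fx=4,fy=4,interpolation=cv2.INTER_CUBIC)
for t,col in((1.2,(0,0,255)),(1.3,(0,255,0))):
    X=u*np.cos(t)-w*np.sin(t);Zz=u*np.sin(t)+w*np.cos(t)
    q=[]
    for s in(-.11,.11):
        for z in (.018,):
            P=Rc.apply(h-.22*X+s*v+z*Zz-c["position"])*[1,-1,-1];p=c["camera_matrix"]@P;q.append(p[:2]/p[2])
    print(t,q)
    cv2.line(v_,*[tuple(int(k) for k in (p-[350,110])*4) for p in q],col,1)
cv2.imwrite("pics/s4.png",v_)
E
```

```text
time_s: 11.18
tool_pos: [0.6182, 0.2264, 0.4596]
tool_rot: [180.0, -0.0, 102.1]
force: [0.1, -0.1, -0.2]
grip_width: 0.0399
grasp_force: 0.0
diff max/mean 9.0 0.62041956
1.2 [array([400.78843177, 141.48943831]), array([503.86448115, 121.42648825])]
1.3 [array([406.08811216, 147.50870615]), array([511.30135994, 126.6571215 ])]
```

View pics/s4.png

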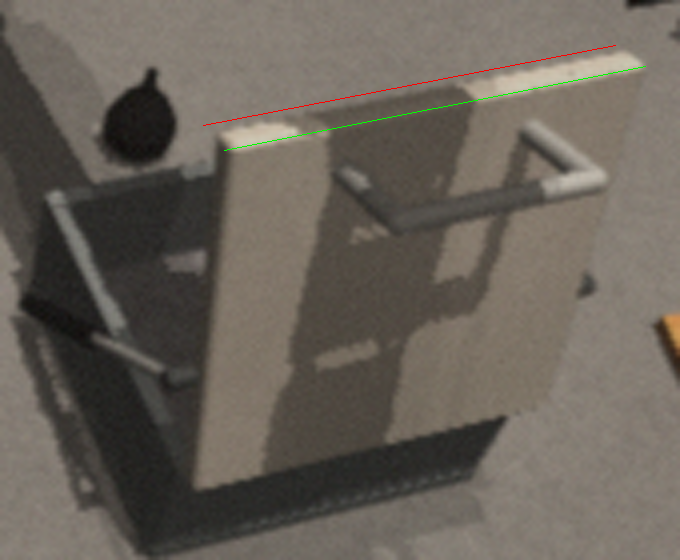

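The lid's top edge lies on the green line for 1.3 rad and is not moving.

```bash
python3 -c "
from cell import env
print(env.sign_off())"
```

```text
the job is handed in; nothing more can be done
None
```

The test box lid is standing fully open at about 1.3 rad, held by its struts with the gripper clear; the smaller case looked shut in the last pictures, and the job is handed in (sign-off returned no verdict).

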